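Set the bag mixer's lock selector from transport to run

TASK

The donation-bag mixer's rocking tray is still in transport lock. Pull its sprung selector knob straight up until the pin is clear of its notch, turn it clockwise (seen from above) and let it drop fully home in the next notch, which has to be found by feel because its place differs from machine to machine. Do not strain the knob against its stops or notches, let go of it at the end, and do not disturb the bottle, canister and tray standing around.

Things in the scene. Friction and masses are not known exactly. Their poses are not given: they have to be found in the camera images.
- mixer: Bag mixer, fixed: white bench unit 200 (x) x 340 (y) mm, flat top 90 mm above the table, yawed up to 0.4 rad. Origin: centre of its underside; z up. An open steel tray (175 x 190 mm, rim 134 mm above the table) stands on its left half, centred at y = +72 mm. The selector's upright axis is at x = 0, y = -100 mm.
- index_plate: Fixed steel plate, 92 mm across, on the mixer. Origin: on the knob axis at its level upper face, 100 mm above the table; axes as the mixer's. Two radial notches 8 mm wide, open at the rim, for the 6 mm pin: rest notch towards -y, run notch 52 to 88 degrees clockwise from it (seen from above), different each time and not measured. Between them, and 40 degrees beyond, the pin can slide on the face.
- knob_grip (a point): Grip point of the selector knob, on the turning axis, in its upright black bar: 14 mm below the bar's top, 38 mm above the plate's face while home; it rises with the knob. The bar is 14 mm thick, 52 mm long, 40 mm tall; 26 mm below this point a hub 32 mm across begins. Frame: -y along the bar towards the side arm, x across the bar (the 14 mm to grip), z up.
- pin_tip (a point): Centre of the lower end of the 6 mm drop pin (edge chamfered 0.8 mm), which points down from the knob's steel side arm, 36 mm from the turning axis, in line with the bar. The arm is 12 mm wide, 46 mm long from the axis, 4 to 12 mm above the plate while home. Home, the pin reaches 8 mm down into the notch. More than 20 N on the pin or the stop strains it. Axes as knob_grip.
- knob_pull (a joint): How far the knob is pulled up, m: 0 fully home; from 0.008 the pin is clear of the plate (it reads about 0.007 when the pin rests on the face); rigid stop at 0.013. Spring and weight draw it down with about 7 N at 0, 11 N at 0.013. Let go, it goes down by itself in a fraction of a second, doing no harm.
- knob_turn (a joint): How far the knob is turned, rad: 0 with the pin amid the rest notch, growing clockwise seen from above; 0.9 to 1.55 in the run notch; play in a notch 0.03 either way. Turning takes 0.03 N m, and as much again or a little more while the pin slides on the face; it stays where it is left. End stops at -0.49 and 1.88.
- dropper_bottle: Bystander: white dropper bottle, 44 mm across, 140 mm tall, standing on the table right of the mixer. Origin: centre of its underside.
- canister: Bystander: open steel canister, 100 mm across, 110 mm tall, on the table right of the mixer. Origin: centre of its underside.
- slip_tray: Bystander: open white plastic tray 190 x 130 x 50 mm on the table left of the mixer. Origin: centre of its underside.

How it is judged:
By the outcome, as a careful person would: the job done as asked, in the order asked, and still so for the second after the job is handed in, with the robot touching nothing.
It also fails if it takes over 64 s, if anything falls off the work surface, if the arm or the gripper's body presses on something with over 40 N, if the wrist force passes 120 N, or if a joint passes its speed limit or range.

ROBOT

A 6-joint arm with a two-finger parallel gripper is mounted at the origin on the work surface. World frame = base frame: x ahead of the robot, y to its left, z up, the work surface at z = 0. Lengths are in mm, angles in rad, forces in N, time in s.
With the tool pointing down it reaches from about 350 to 875 mm from the base axis. Payload 4.2 kg.
Tool frame: the origin (TCP) lies at the very end of the fingers, on their centre line; the grasp point (between the pads) lies arm.pinch_z behind it (arm.pinch_z is the distance from the TCP to the grasp point, in mm); z points along the fingers, y is the direction in which the jaws open and shut (so a half turn about z gives the same grasp; the last joint's range is limited). The gripper opens to 87 mm and grips with 3 to 60 N. Pads are 19 mm wide; open, the fingers measure 117 mm over their backs; the gripper's body (75 mm by 190 mm) begins 51 mm behind the grasp point.
Start: joints at [0.259, 0.385, 0.008, 0, -1.194, -0.259], TCP at [624.979, 0.025, 222.55] pointing down, gripper open.
Joint ranges: [-3.14, 3.14], [-1.21, 2.06], [-1.07, 1.41], [-3.16, 2.05], [-2.99, -0.16], [-3.1, 3.1]. Speed limits (rad/s): [2.79, 2.79, 3.14, 3.14, 3.14, 3.14].

INTERFACE

Orientations are given as a unit quaternion [x, y, z, w].
In Python, from workcell import arm gives the robot as it stands. The module is installed in compiled form; this text tells all that it offers.
- The arm moves only by the tool send_rows, never from a script. Its argument "rows" is a list of rows, each a list of 4 numbers: the shift along the world's x, y, z in mm, then the turn about the world's z in degrees. In form: [[tx, ty, tz, roll], ...]. A call has 1 to 5 rows; each row shifts and turns the commanded pose from where the row before left it; what a row does not reach is not made up. A row lasts 1/8 s, in which the tool goes at most 62.5 mm and 10.7 degrees, less where a joint would pass 70% of its speed; a pose out of reach is approached as far as the arm can. A call is refused whole if a number of a shift passes 62.5 or a number of a turn 10.7, either way. A call with a gripper value outside its range is refused whole. "claw" is the opening in per cent of the stroke, from 0 (shut) to 100 (fully open), set as the call begins (left out, the last holds). The fingers move at their own pace and stop on an object; "newtons" is the grip in N (left out, the last holds). Time passes only in rows, so rows that do not move let the fingers close. It gives the time, the measured TCP pose, the force and the opening at its end, in the units of the state.
- arm.read_state(): the state, without advancing time (a new reading comes with each control period).
- arm.camera(name): name is "scene" or "side" or "wrist"; returns a dict with "img" (400x640x3 uint8, blue, green, red), "K" (3x3 intrinsics, pixels), "R" (3x3) and "t" (3): a world point X has camera coordinates R X + t. Camera axes: x right, y down, z forward; pixel columns grow to the right and rows downward; lengths in mm; the calibration is good to about 2 mm. A picture is of the moment at which its call begins. There is no depth.
- arm.job_done(): hands the job in, once; it reports no verdict.
Trained networks look in the newest picture that a camera, given by its name, has taken for a name from the list of things; names that differ only in an ending like _2 or _b are one class to them, and where a whole thing is asked for, a point or a joint stands for the part that bears it (a point fixed in the world has none). Each returns a list of dicts, best first, with "confidence" (0 to 1); they miss things now and then, are a little off and sometimes report something else, mostly with a low value. They report only what shows in the picture. A call takes as long as a camera call.
- arm.regions_of(name, camera): "pixels" (400x640 bool, what is visible of it) and "extent" ([left, top, width, height] in pixels, round what is visible of it).
- arm.spot_point(name, camera): "pixel" ([column, row] in pixels: a listed point, or the origin of a listed thing).
The state is a dict: "clock": time; "joint_positions": joint angles; "qvel": joint speeds; "joint_efforts": joint torques, N m; "ee_pos": TCP position; "ee_rot": TCP orientation; "wrist_force": force on the tool from outside, world axes, zero at the start; "moment": the same for the moment, N m; "gripper_width": finger opening in mm.
Only numpy, scipy, OpenCV 4.12 (cv2) and the standard library are available. Lean on these libraries where they do the work, as an engineer would, in place of code of your own. Each camera call takes 0.05 s, during which the arm holds its last target. There are 200 camera calls.

## Working session

There is one attempt and no reset: what is moved stays moved. The work goes in short steps, Python scripts to look and compute and a tool call to move; the robot and the scene stay as the last step left them, time stands still between calls to the robot, and variables do not carry over. Pictures are saved under pics/ and viewed, about 8 in all and at most 12, crops included, and the job is handed in when it is done.

Besides the shell and the picture viewer there is one more tool, called after "Call:" in YAML: its name, and indented under it one key for each argument. send_rows: Moves the arm, as the interface text tells. Its arguments: {"type":"object","properties":{"rows":{"type":"array"},"claw":{"type":"number"},"newtons":{"type":"number"}},"required":["rows"]}

```bash
mkdir -p pics; cat > h.py <<'E'
from workcell import arm
import numpy as np, cv2
def look(names, cams=("scene","side","wrist")):
    C={}
    for c in cams:
        C[c]=arm.camera(c); 
        for n in names:
            for d in arm.spot_point(n,c)[:2]: print(c,n,np.round(d["pixel"],1),round(d["confidence"],2))
    return C
def ray(c,px):
    d=c["R"].T@np.linalg.inv(c["K"])@np.array([px[0],px[1],1.]); o=-c["R"].T@c["t"]; return o,d/np.linalg.norm(d)
def atz(c,px,z):
    o,d=ray(c,px); return o+d*(z-o[2])/d[2]
def tri(cs,ps):
    A=np.zeros((3,3));b=np.zeros(3)
    for c,p in zip(cs,ps):
        o,d=ray(c,p);M=np.eye(3)-np.outer(d,d);A+=M;b+=M@o
    X=np.linalg.solve(A,b)
    return X,[round(float(np.linalg.norm((np.eye(3)-np.outer(ray(c,p)[1],ray(c,p)[1]))@(X-ray(c,p)[0]))),1) for c,p in zip(cs,ps)]
E
python3 - <<'E'
from h import *
C=look(["mixer","index_plate","knob_grip","pin_tip","dropper_bottle","canister","slip_tray"])
s=arm.read_state(); print({k:np.round(v,3) for k,v in s.items()}, arm.pinch_z)
cv2.imwrite("pics/a.png",np.vstack([np.hstack([cv2.resize(C[c]["img"],(400,250)) for c in("scene","side")]),np.hstack([cv2.resize(C["wrist"]["img"],(400,250)),np.zeros((250,400,3),np.uint8)])]))
for c in C: print(c,np.round(-C[c]["R"].T@C[c]["t"]))
for n,z in [("mixer",0),("index_plate",100),("knob_grip",138),("pin_tip",92)]:
    cs=[];ps=[]
    for c in C:
        r=arm.spot_point(n,c)
        if r: cs.append(C[c]);ps.append(r[0]["pixel"]);print(n,c,np.round(atz(C[c],ps[-1],z),1))
    if len(cs)>1: print(tri(cs,ps))
E
```

```text
scene mixer [287.8 243.9] 0.61
scene index_plate [247.9 215. ] 0.6
scene knob_grip [160.8 241.6] 0.75
scene knob_grip [243.6 202.3] 0.71
scene pin_tip [234.5 218.8] 0.97
scene dropper_bottle [163.  244.4] 0.59
scene canister [152.3 300.2] 0.81
scene slip_tray [452.4 203.9] 0.72
side mixer [341.1 237.9] 0.66
side index_plate [350.1 242.6] 0.7
side knob_grip [345.  229.7] 0.75
side pin_tip [346.3 253.8] 0.68
side dropper_bottle [367.1 343.6] 0.85
side canister [438.2 314.2] 0.84
side slip_tray [275.1 168.4] 0.59
wrist mixer [335.4 171.4] 0.79
wrist index_plate [380.5  96. ] 0.85
wrist knob_grip [389.8  96.6] 0.87
wrist pin_tip [398.1  58.9] 0.74
{'clock': np.float64(1.2), 'joint_positions': array([ 0.259,  0.385,  0.008, -0.   , -1.194, -0.259]), 'qvel': array([ 0.   ,  0.   ,  0.001,  0.001, -0.   , -0.001]), 'joint_efforts': array([ 0.0000e+00, -3.9048e+01,  1.8762e+01,  4.2240e+00,  1.5000e-02,
       -0.0000e+00]), 'ee_pos': array([6.24981e+02, 2.90000e-02, 2.22553e+02]), 'ee_rot': array([-0.707,  0.707,  0.   , -0.   ]), 'wrist_force': array([ 0.185, -0.426, -0.016]), 'moment': ar
[... 171 characters left out ...]
e [597.9  -1.3   0. ]
mixer side [621.5  12.7   0. ]
mixer wrist [600.7   3.5   0. ]
(array([607.57453367,  -1.97431921,  15.78298818]), [4.0, 3.8, 6.2])
index_plate scene [563.6 -88.1 100. ]
index_plate side [572.8 -98.3 100. ]
index_plate wrist [565. -92. 100.]
(array([568.64211754, -92.9314221 , 102.31171082]), [4.8, 7.2, 3.3])
knob_grip scene [ 627.1 -291.7  138. ]
knob_grip side [564.  -83.2 138. ]
knob_grip wrist [565.2 -89.9 138. ]
(array([ 576.07901426, -165.75883564,  151.51265326]), [136.1, 65.8, 76.8])
pin_tip scene [ 557.6 -121.7   92. ]
pin_tip side [ 546.5 -120.9   92. ]
pin_tip wrist [ 548.8 -125.6   92. ]
(array([ 548.97763834, -122.27115055,   88.41437637]), [3.3, 3.5, 4.0])
```

View pics/a.png

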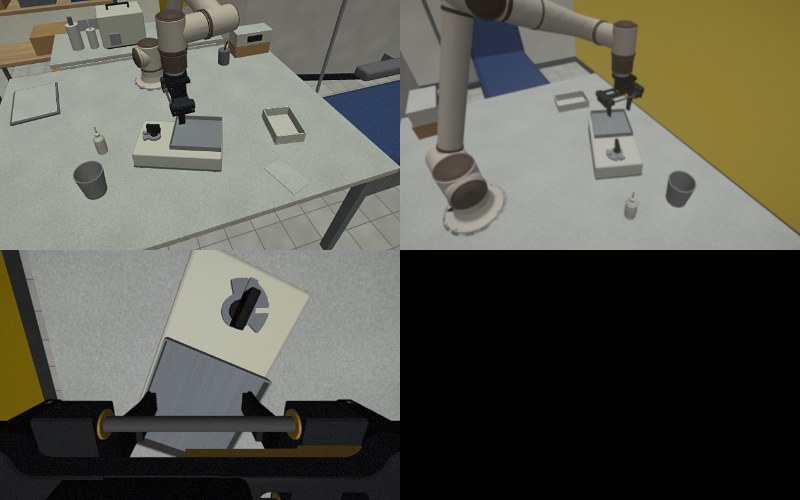

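The overview shows the knob at the mixer's right half (wrist picture about (390,97) full scale), bar pointing up-right with its arm, and a light notch to the right of it. I'll zoom in.

```bash
python3 - <<'E'
from h import *
c=arm.camera("wrist"); print(np.round(c["K"],1).tolist())
cv2.imwrite("pics/b.png",cv2.resize(c["img"][30:160,300:500],(800,520),interpolation=cv2.INTER_CUBIC))
m=arm.regions_of("mixer","wrist")
for n in("index_plate","mixer","knob_grip"):
  r=arm.regions_of(n,"wrist")[0]; p=cv2.minAreaRect(np.argwhere(r["pixels"])[:,::-1].astype(np.float32)); print(n,r["extent"],p)
E
```

```text
[[279.4, 0.0, 318.4], [0.0, 279.4, 195.3], [0.0, 0.0, 1.0]]
index_plate [353.3, 44.1, 77.8, 87.0] ((395.1000061035156, 87.19999694824219), (74.31352233886719, 82.53544616699219), 18.434946060180664)
mixer [218.5, 1.3, 278.2, 328.7] ((351.66461181640625, 178.11692810058594), (204.90626525878906, 340.14215087890625), 19.440032958984375)
knob_grip [363.5, 45.6, 58.9, 85.2] ((389.8084716796875, 84.41059875488281), (35.64320373535156, 86.08738708496094), 25.016895294189453)
```

View pics/b.png

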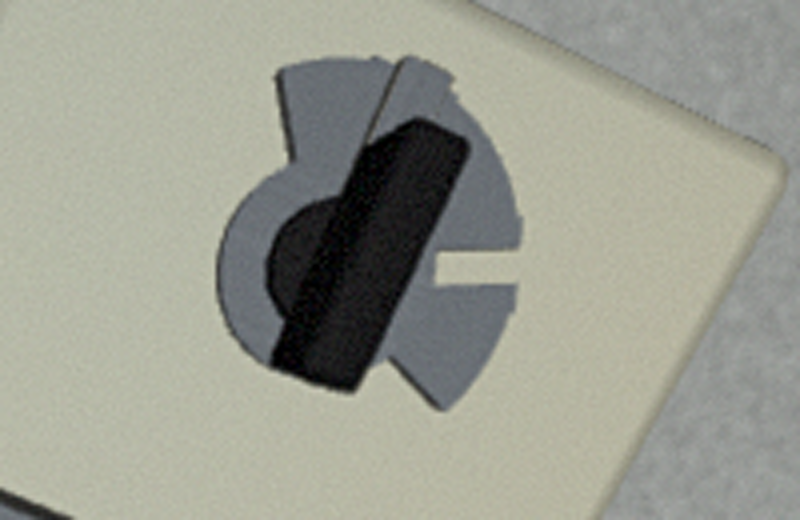

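The crop shows the run notch open to the right, edges from about (437,250)-(520,248) and (437,285)-(518,283). The bar and arm point up-right, from (313,375) to (440,130). I'll turn these into world angles.

```bash
python3 - <<'E'
from h import *
c=arm.camera("wrist")
print(np.round(c["R"],4).tolist())
w=lambda u,v,z:atz(c,(300+u/4-.375,30+v/4-.375),z)
def ang(a,b,z):
    d=w(*b,z)-w(*a,z); return round(float(np.degrees(np.arctan2(d[1],d[0]))),1)
print("bar R edge",ang((355,390),(468,148),152),"bar L",ang((272,362),(365,145),152),"arm",ang((365,145),(403,60),112))
print("mixer right",ang((605,520),(785,170),90),"mixer end",ang((470,0),(785,155),90))
print("notch edges",ang((437,250),(520,248),100),ang((437,285),(518,283),100))
P=np.array([w(*p,100)[:2] for p in [(278,75),(320,60),(345,58),(375,58),(480,120),(505,175),(520,220),(515,303),(485,365),(445,408)]])
from scipy.optimize import least_squares
f=least_squares(lambda q:np.hypot(*(P-q[:2]).T)-46,[565,-92]); print("plate",f.x,np.round(f.fun,1))
Q=np.array([w(*p,100)[:2] for p in [(218,275),(225,235),(240,205),(265,178),(230,315),(250,347)]])
f=least_squares(lambda q:np.hypot(*(Q-q[:2]).T)-q[2],[565,-92,30]); print("inner",f.x)
print("bar top centre",np.mean([w(*p,152) for p in [(272,362),(355,390),(468,148),(365,145)]],0), [w(*p,152)[:2].round(1) for p in [(272,362),(355,390),(468,148),(365,145)]])
print("notch mid",w(437,267.5,100),w(519,265.5,100))
E
```

```text
[[-1.0, -0.0003, 0.0003], [-0.0002, 0.9557, 0.2945], [-0.0003, 0.2945, -0.9557]]
bar R edge -112.1 bar L -111.4 arm -112.4
mixer right -110.3 mixer end 157.4
notch edges -178.7 -178.6
plate [563.86089977 -90.7414437 ] [-1.3 -0.3 -0.1  0.5  0.7 -0.6  0.2  0.4 -0.3 -1.1]
inner [565.58388845 -91.61426139  24.42703094]
bar top centre [568.07761898 -89.91183041 152.        ] [array([585.1, -71.5]), array([568., -66.]), array([ 549.8, -110.8]), array([ 569.5, -111.4])]
notch mid [537.73600887 -91.51202185 100.        ] [518.10361061 -91.97104395 100.        ]
```

Call:
send_rows:
  rows:
    - [-15,-23,0,-5.5]
    - [-15,-23,0,-5.5]
    - [-15.5,-23,0,-5.5]
    - [-15,-22,-40,-5.5]
    - [0,0,0,0]
  claw: 60

```text
clock: 2.72
ee_pos: [561.3, -92.1, 179.8]
ee_rot: [-0.558, 0.83, 0.002, -0.003]
wrist_force: [-0.0, 0.8, 1.6]
gripper_width: 53.5
```

```bash
python3 - <<'E'
from h import *
C=look(["index_plate","knob_grip","pin_tip"])
s=arm.read_state(); print({k:np.round(v,3) for k,v in s.items()})
for n,z in [("index_plate",100),("knob_grip",138),("pin_tip",92)]:
    for k in C:
        r=arm.spot_point(n,k)
        for q in r[:2]: print(n,k,np.round(atz(C[k],q["pixel"],z),1))
cv2.imwrite("pics/c.png",cv2.resize(C["wrist"]["img"][100:330,160:480],(800,575),interpolation=cv2.INTER_CUBIC))
E
```

```text
scene index_plate [249.3 214.6] 0.56
scene knob_grip [240.7 203.8] 0.65
scene pin_tip [232.3 218.4] 0.74
side knob_grip [345.8 231.7] 0.67
side pin_tip [347.9 254.1] 0.6
wrist index_plate [317.6 199.5] 0.91
wrist knob_grip [316.1 216. ] 0.82
wrist pin_tip [319.  158.5] 0.91
{'clock': np.float64(3.325), 'joint_positions': array([ 0.124,  0.327, -0.185, -0.   , -1.059, -0.507]), 'qvel': array([-0.003,  0.   , -0.002, -0.001,  0.   , -0.   ]), 'joint_efforts': array([ 3.0000e-02, -3.4947e+01,  1.7616e+01,  3.9680e+00, -3.0000e-03,
        0.0000e+00]), 'ee_pos': array([564.65 , -90.774, 182.705]), 'ee_rot': array([-0.559,  0.829, -0.   ,  0.   ]), 'wrist_force': array([-0.67 , -0.668, -0.112]), 'moment': array([ 0.003, -0.027,  0.017]), 'gripper_width': np.float64(52.461)}
index_plate scene [563.3 -84.5 100. ]
index_plate wrist [565.1 -90.9 100. ]
knob_grip scene [ 560.  -100.4  138. ]
knob_grip side [561.7 -90.6 138. ]
knob_grip wrist [566.6 -90.  138. ]
pin_tip scene [ 554.4 -126.7   92. ]
pin_tip side [ 549.6 -123.8   92. ]
pin_tip wrist [ 550.2 -124.4   92. ]
```

View pics/c.png

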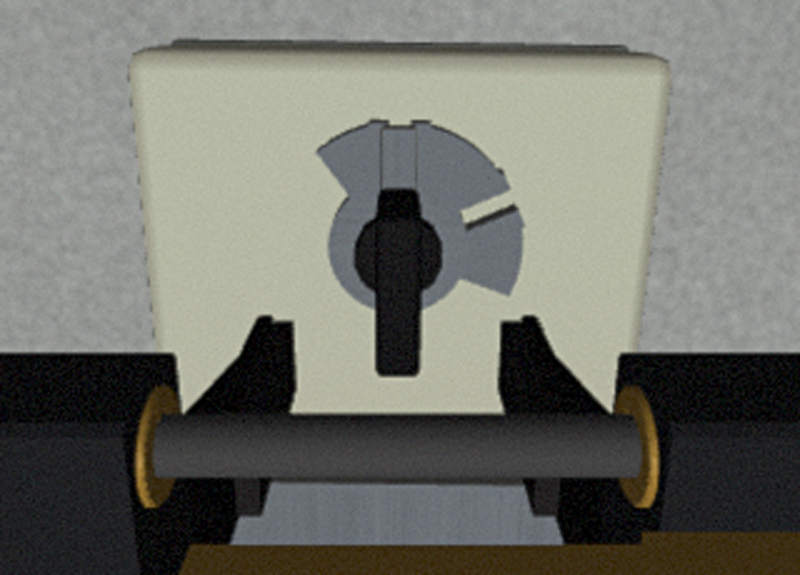

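The view shows the bar upright and midway between the fingers (column about 397 of the crop). The run notch runs from (464,220) to (513,198), and the tool is aligned. I'll compute the notch angle again while I descend.

```bash
python3 - <<'E'
from h import *
c=arm.camera("wrist")
w=lambda u,v,z=100:atz(c,(160+u/2.5-.3,100+v/2.5-.3),z)[:2]
an=lambda d:round(float(np.degrees(np.arctan2(d[1],d[0]))),1)
print(an(w(513,198)-w(464,220)), w(464,220),w(513,198))
from scipy.optimize import least_squares
P=np.array([w(*p) for p in [(318,152),(345,132),(372,122),(440,124),(470,143),(490,162),(503,182),(522,235),(518,265),(510,294)]])
f=least_squares(lambda q:np.hypot(*(P-q[:2]).T)-46,[565,-91]); print(f.x,f.fun.round(1))
for x in (f.x,np.array([564.6,-91])): print(an((w(464,220)+w(513,198))/2-x))
print("arm edges",an(w(383,125,112)-w(383,185,112)),an(w(414,125,112)-w(416,185,112)))
E
```

```text
-176.7 [536.54296523 -92.68917342] [517.35376397 -93.78781978]
[563.01825329 -92.32323452] [-1.2 -0.1  0.4  1.4  0.1 -0.3 -0.9 -0.  -0.6  0.4]
-178.5
-176.6
arm edges -112.3 -109.7
```

Call:
send_rows:
  rows:
    - [0,0,-20,0]
    - [0,0,-20,0]
    - [0,0,-15,0]
    - [0,0,-8,0]
    - [0,0,0,0]

```text
clock: 4.45
ee_pos: [564.3, -91.0, 119.2]
ee_rot: [-0.559, 0.829, 0.0, -0.0]
wrist_force: [0.9, 0.9, 0.2]
gripper_width: 52.6
```

Call:
send_rows:
  rows:
    - [0,0,0,0]
    - [0,0,0,0]
    - [0,0,0,0]
  claw: 0
  newtons: 20

```text
clock: 4.82
ee_pos: [564.7, -90.9, 120.0]
ee_rot: [-0.559, 0.829, -0.0, 0.0]
wrist_force: [-0.9, 0.6, -0.1]
gripper_width: 29.9
```

Call:
send_rows:
  rows:
    - [0,0,0,0]
    - [0,0,0,0]
    - [0,0,0,0]
    - [0,0,0,0]

```text
clock: 5.32
ee_pos: [564.7, -91.0, 119.7]
ee_rot: [-0.559, 0.829, -0.0, 0.0]
wrist_force: [1.3, -0.5, 0.5]
gripper_width: 14.1
```

```bash
cat > st.py <<'E'
from workcell import arm
import numpy as np
from scipy.spatial.transform import Rotation as Ro
s=arm.read_state()
R=Ro.from_quat(s["ee_rot"]).as_matrix()
print(s["clock"],np.round(s["ee_pos"],2),"F",np.round(s["wrist_force"],1),"M",np.round(s["moment"],3),"w",round(s["gripper_width"],1),"toolx",np.round(np.degrees(np.arctan2(R[1,0],R[0,0])),2))
E
python3 st.py
```

```text
5.325 [564.72 -91.04 119.7 ] F [ 1.3 -0.5  0.5] M [-0.106 -0.226 -0.046] w 14.1 toolx -112.0
```

Call:
send_rows:
  rows:
    - [0,0,0,0]
    - [0,0,2,0]
    - [0,0,2,0]
    - [0,0,0,0]
    - [0,0,0,0]
  newtons: 45

```text
clock: 5.95
ee_pos: [564.6, -91.0, 123.2]
ee_rot: [-0.559, 0.829, -0.0, 0.0]
wrist_force: [4.9, -1.8, -7.4]
gripper_width: 13.5
```

```bash
python3 st.py
```

```text
5.95 [564.64 -91.   123.17] F [ 4.9 -1.8 -7.4] M [-0.695 -1.453 -0.026] w 13.5 toolx -112.0
```

Call:
send_rows:
  rows:
    - [0.4,-0.15,0,0]
    - [0,0,2,0]
    - [0,0,2,0]
    - [0,0,0,0]
    - [0,0,0,0]

```text
clock: 6.58
ee_pos: [564.6, -91.0, 127.4]
ee_rot: [-0.559, 0.829, 0.0, -0.0]
wrist_force: [3.1, -0.5, -10.2]
gripper_width: 13.5
```

```bash
python3 st.py
```

```text
6.575 [564.64 -91.03 127.42] F [  3.1  -0.5 -10.2] M [-0.316 -1.139 -0.03 ] w 13.5 toolx -112.0
```

Call:
send_rows:
  rows:
    - [0.5,-0.1,1.5,0]
    - [0,0,1.3,0]
    - [0,0,0,0]
    - [0,0,0,0]

```text
clock: 7.08
ee_pos: [564.7, -91.1, 130.0]
ee_rot: [-0.559, 0.829, 0.001, -0.001]
wrist_force: [1.3, 1.0, -9.4]
gripper_width: 13.5
```

```bash
python3 - <<'E'
import st
from h import *
c=arm.camera("wrist"); cv2.imwrite("pics/d.png",cv2.resize(c["img"][100:330,160:480],(800,575),interpolation=cv2.INTER_CUBIC))
E
```

```text
7.075 [564.7  -91.11 130.04] F [ 1.3  1.  -9.4] M [ 0.118 -0.581 -0.038] w 13.5 toolx -112.01
```

View pics/d.png

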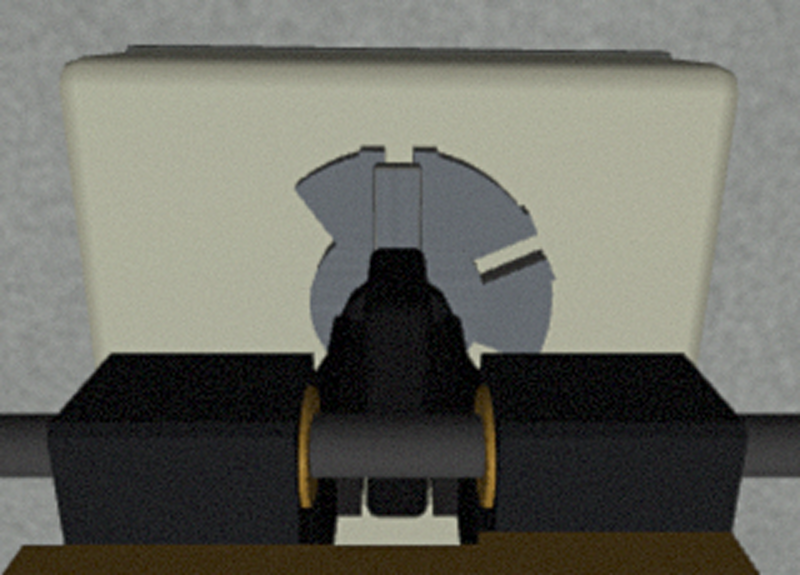

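The knob is up about 10 mm: the arm stands above the plate and light shows through the rest notch at (400,155). Now I turn clockwise.

Call:
send_rows:
  rows:
    - [0,0,0,-3]
    - [0,0,0,-5]
    - [0,0,0,-5]
    - [0,0,0,-5]
    - [0,0,0,-5]

```text
clock: 7.75
ee_pos: [565.1, -91.3, 130.1]
ee_rot: [-0.381, 0.924, 0.0, -0.0]
wrist_force: [2.0, -1.1, -10.5]
gripper_width: 13.7
```

```bash
python3 st.py
```

```text
7.75 [565.11 -91.32 130.15] F [  2.   -1.1 -10.5] M [-0.187 -0.719  0.065] w 13.7 toolx -135.16
```

Call:
send_rows:
  rows:
    - [0.2,-0.1,0,-6]
    - [0,0,0,-6]
    - [0,0,0,-6]
    - [0,0,0,-6]
    - [0,0,0,-5]

```text
clock: 8.38
ee_pos: [565.5, -91.8, 130.3]
ee_rot: [-0.138, 0.99, -0.0, -0.0]
wrist_force: [2.1, -2.2, -9.6]
gripper_width: 13.4
```

Call:
send_rows:
  rows:
    - [0,0,0,-3]
    - [0,0,0,-2]
    - [0,0,0,0]
    - [0,0,0,0]

```text
clock: 8.88
ee_pos: [565.5, -91.8, 130.4]
ee_rot: [-0.096, 0.995, -0.0, -0.0]
wrist_force: [2.1, -5.6, -9.4]
gripper_width: 13.9
```

```bash
python3 - <<'E'
import st
from h import *
c=arm.camera("wrist"); cv2.imwrite("pics/e.png",cv2.resize(c["img"][120:280,220:440],(800,582),interpolation=cv2.INTER_CUBIC))
E
```

```text
8.875 [565.5  -91.82 130.38] F [ 2.1 -5.6 -9.4] M [-1.517 -0.933  0.015] w 13.9 toolx -168.98
```

View pics/e.png

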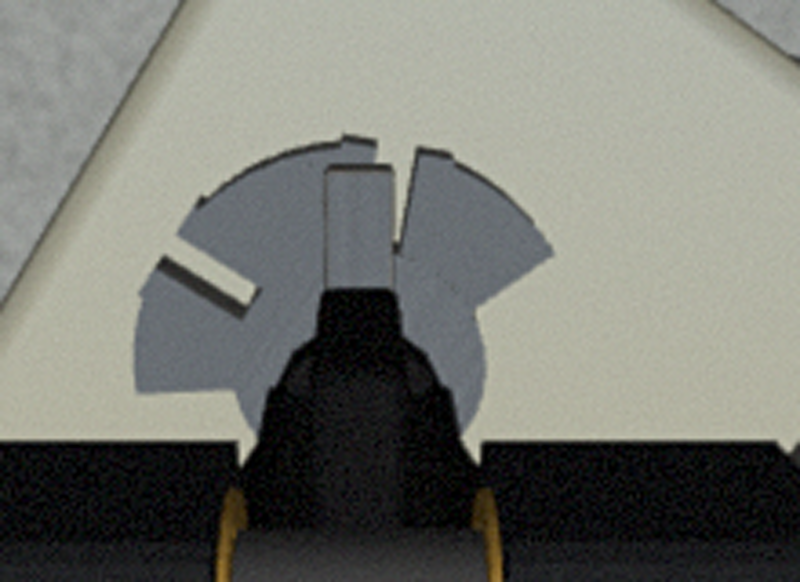

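The run notch centre at (397,150) is about 38 px, or 9.5°, past the arm centre at 359. That puts it at about 66.5°, which agrees with the earlier estimate. I'll turn there and relieve the side force.

Call:
send_rows:
  rows:
    - [0.3,-0.8,0,-3]
    - [0,0,0,-3]
    - [0,0,0,-3]
    - [0,0,0,-0.5]
    - [0,0,0,0]

```text
clock: 9.55
ee_pos: [565.6, -92.1, 130.2]
ee_rot: [-0.013, 1.0, 0.0, -0.0]
wrist_force: [1.6, -2.3, -10.5]
gripper_width: 13.7
```

```bash
python3 - <<'E'
import st
from h import *
c=arm.camera("wrist"); cv2.imwrite("pics/f.png",cv2.resize(c["img"][140:220,270:380],(800,582),interpolation=cv2.INTER_CUBIC))
E
```

```text
9.55 [565.56 -92.1  130.21] F [  1.6  -2.3 -10.5] M [-0.9  -0.58  0.03] w 13.7 toolx -178.46
```

View pics/f.png

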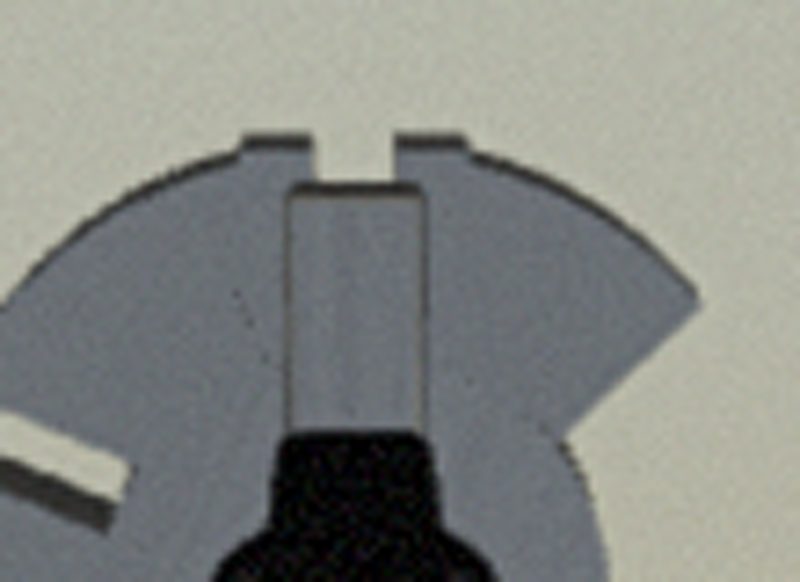

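The arm (centre column 356) sits over the notch (centre 353), within about 0.3°. I'll lower gently and feel for it.

Call:
send_rows:
  rows:
    - [0,-0.3,-1.5,0]
    - [0,0,-1.5,0]
    - [0,0,0,0]

```text
clock: 9.98
ee_pos: [565.6, -92.2, 127.1]
ee_rot: [-0.013, 1.0, 0.0, -0.0]
wrist_force: [0.0, 0.2, -8.5]
gripper_width: 13.7
```

```bash
python3 st.py
```

```text
9.975 [565.61 -92.18 127.14] F [ 0.   0.2 -8.5] M [-0.171 -0.256  0.06 ] w 13.7 toolx -178.49
```

Call:
send_rows:
  rows:
    - [0,0,-0.8,0]
    - [0,0,0,0]

```text
clock: 10.22
ee_pos: [565.6, -92.2, 126.4]
ee_rot: [-0.013, 1.0, 0.0, -0.0]
wrist_force: [0.1, 0.9, -8.7]
gripper_width: 13.9
```

```bash
python3 st.py
```

```text
10.225 [565.62 -92.19 126.43] F [ 0.1  0.9 -8.7] M [ 0.06  -0.134  0.048] w 13.9 toolx -178.5
```

Pull is about 6.7 mm with no support from the face, so the pin may be entering the notch. I'll continue down.

Call:
send_rows:
  rows:
    - [0,0,-0.8,0]
    - [0,0,0,0]

```text
clock: 10.48
ee_pos: [565.6, -92.2, 125.6]
ee_rot: [-0.013, 1.0, 0.0, -0.0]
wrist_force: [-0.2, 0.7, -9.3]
gripper_width: 13.7
```

Call:
send_rows:
  rows:
    - [0,0,-0.8,0]
    - [0,0,0,0]

```text
clock: 10.72
ee_pos: [565.6, -92.3, 124.8]
ee_rot: [-0.013, 1.0, 0.0, -0.0]
wrist_force: [-1.2, 1.2, -8.2]
gripper_width: 13.8
```

```bash
python3 st.py
```

```text
10.725 [565.63 -92.25 124.8 ] F [-1.2  1.2 -8.2] M [0.558 0.19  0.025] w 13.8 toolx -178.5
```

The force is still -8 N at 5.1 mm pull, so the pin is in the notch. I'll ease it down nearly home, then release.

Call:
send_rows:
  rows:
    - [0,0,-1,0]
    - [0,0,-1,0]
    - [0,0,-1,0]
    - [0,0,-1,0]
    - [0,0,0,0]

```text
clock: 11.35
ee_pos: [565.7, -92.3, 120.8]
ee_rot: [-0.013, 1.0, 0.0, -0.0]
wrist_force: [-1.8, 2.8, -5.8]
gripper_width: 13.4
```

```bash
python3 st.py
```

```text
11.35 [565.67 -92.29 120.82] F [-1.8  2.8 -5.8] M [0.942 0.484 0.023] w 13.4 toolx -178.5
```

Call:
send_rows:
  rows:
    - [0,0,0,0]
    - [0,0,0,0]
    - [0,0,0,0]
    - [0,0,0,0]
    - [0,0,0,0]
  claw: 50

```text
clock: 11.98
ee_pos: [566.1, -92.5, 121.2]
ee_rot: [-0.013, 1.0, -0.0, 0.0]
wrist_force: [-0.1, 0.8, 0.1]
gripper_width: 42.8
```

Call:
send_rows:
  rows:
    - [0,0,15,0]
    - [0,0,20,0]
    - [0,0,20,0]
    - [0,0,0,0]
    - [0,0,0,0]

```text
clock: 12.6
ee_pos: [565.5, -92.3, 175.6]
ee_rot: [-0.013, 1.0, 0.0, -0.0]
wrist_force: [-0.4, 0.3, 0.3]
gripper_width: 43.6
```

```bash
python3 - <<'E'
import st
from h import *
C=look(["knob_grip","pin_tip"])
for n,z in [("knob_grip",138),("pin_tip",92)]:
    for k in C:
        for q in arm.spot_point(n,k)[:1]: print(n,k,np.round(atz(C[k],q["pixel"],z),1))
f=lambda i:cv2.resize(i,(400,290),interpolation=cv2.INTER_CUBIC)
s=C["side"]["img"][190:280,290:414]; g=C["scene"]["img"][170:260,190:314]
cv2.imwrite("pics/g.png",np.hstack([cv2.resize(C["wrist"]["img"][110:270,220:440],(400,290),interpolation=cv2.INTER_CUBIC),f(s)]))
E
```

```text
12.6 [565.48 -92.35 175.64] F [-0.4  0.3  0.3] M [-0.075 -0.036  0.026] w 43.6 toolx -178.51
scene knob_grip [243.1 201.4] 0.52
scene pin_tip [246.2 209.8] 0.65
side knob_grip [344.2 228.2] 0.67
side pin_tip [334.  247.3] 0.67
wrist knob_grip [319.8 219.3] 0.7
wrist pin_tip [319.2 160.5] 0.58
knob_grip scene [553.2 -93.3 138. ]
knob_grip side [565.3 -77.4 138. ]
knob_grip wrist [564.7 -90.1 138. ]
pin_tip scene [534.4 -87.8  92. ]
pin_tip side [531.  -85.6  92. ]
pin_tip wrist [527.4 -91.4  92. ]
```

View pics/g.png

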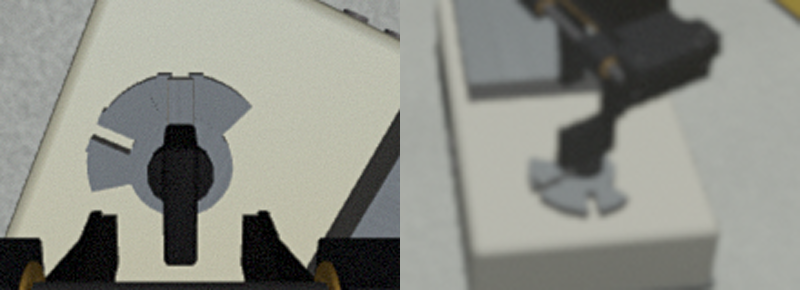

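Call:
send_rows:
  rows:
    - [0,0,20,0]
    - [0,0,20,0]
    - [0,0,0,0]
    - [0,0,0,0]

```text
clock: 13.85
ee_pos: [565.3, -92.3, 215.1]
ee_rot: [-0.013, 1.0, 0.0, -0.001]
wrist_force: [0.1, -0.3, 0.4]
gripper_width: 43.6
```

```bash
python3 -c "
import st
from workcell import arm
print(arm.job_done())"
```

```text
13.85 [565.33 -92.31 215.08] F [ 0.1 -0.3  0.4] M [-0.047 -0.074  0.048] w 43.6 toolx -178.52
the job is handed in; nothing more can be done
None
```

The selector knob is out of the rest notch and sitting in the run notch. I let go of it, backed the arm off, and handed the job in at about 14 s on the clock.

- **Pull and turn:** I lifted the knob straight up about 10.5 mm and turned it clockwise about 66.5°. I read the notch position from the wrist camera first.
- **Feel:** I lowered the pin in small steps and the face never took the load. The spring pull stayed at 8–9 N past the height where the pin would rest on the face, and was about 6 N at 1 mm from home, where I released it.
- **Strain:** Side forces read after each move stayed below about 6 N, and the vertical force was only the spring's.
- **Last checks:** After release, the picture showed the arm lying in line over the run notch, as low as it was when home at the start. The wrist force was about zero and the gripper was clear. I saw no contact with the bottle, canister or tray, but did not take a separate final picture of them.
- **Disagreement:** The knob and pin positions from the scene and side cameras differed by about 5–15 mm from the wrist camera's. I went by the wrist camera and the forces.

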